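# Dispense a batch of boxwood blanks and log it on the tally counter

## Task

Pull the hopper's red-gripped slide gate open so that all five boxwood balls run down into its catch tray, then push the gate fully shut again. Then log the batch: pick the blue tally counter up off the bench, and while holding it press its red end button all the way in against the steel face of the bench stop, then let it spring back and lay the counter, window up, in the middle of the round cork mat without dropping it. Leave the other things on the bench where they are.

Things in the scene. Friction and masses are not known exactly. Their poses are not given: they have to be found in the camera images.
- hopper: Plywood dispenser fixed to the bench: clear square bin with flared rim (inside 64 x 64 mm, top at 175 mm, over-all 105 mm square at the rim) above a slide gate, a ramp below that leads to +x into an open catch tray. Origin on the bench under the bin's centre. Its -x side, where the gate's grip is, looks more or less towards the robot; the tray covers x = 65 to 168 mm, y = -63 to 63 mm, 45 mm high.
- gate (a joint): The aluminium slide gate under the bin, m: 0 = shut, 0.07 = fully open, pulled out along the hopper's -x. It slides level with about 2 N friction and stays where it is left. It must be drawn at least about 60 mm for all the balls to drop; they reach the tray within about 1.5 s.
- gate_grip (a point): Point to hold on the gate's upright red grip (14 x 14 mm square post, top at 155 mm, foot at 92 mm above the bench; this point is 138 mm high on its centre line). With the gate shut it is 95 mm to -x of the hopper's origin; moves with the gate. The post's faces are square to the hopper's axes.
- tray_in (a point): Centre of the catch tray's floor (100 x 114 mm inside, floor 5 mm above the bench, walls to 45 mm), 115 mm to +x of the hopper's origin; same axes as the hopper.
- counter_center (a point): Centre of the loose blue tally counter, a block 84 (x) x 30 (y) x 32 (z) mm, about 0.12 kg, lying on the bench; white window on top. The red button stands 14 mm out of its +x end, on this point's x axis, so its tip is 56 mm from this point.
- button (a joint): The counter's red end button (20 mm across), m: 0 = out, 0.008 = fully in. Spring-loaded: 2.4 N to start, 7.2 N fully in; springs out again by itself.
- stop: Bench stop fixed to the bench: maple block 30 (x) x 100 (y) x 65 (z) mm, a steel plate on its -x face. Origin at the centre of its underside.
- stop_face (a point): Middle of the steel plate on the stop's upright -x face, 40 mm above the bench, 15 mm to -x of the stop's origin; the plate looks along -x of the stop and covers 45 mm to either side, heights 5 to 63 mm.
- mat: Round cork mat fixed on the bench, 150 mm across, 4 mm thick; origin at the centre of its underside.
- clamp_a: Bystander: upright spool clamp, two wooden discs 34 mm across on a brass screw, 60 mm tall. Origin under its centre.
- clamp_b: Bystander: a second such spool clamp, 34 mm across, 60 mm tall. Origin under its centre.
- glue: Bystander: yellow glue bottle with red cap, 54 mm across, 150 mm tall. Origin under its centre.
- plane: Bystander: small block plane, 120 (x) x 44 (y) x 42 (z) mm. Origin under its centre.
- bridges: Bystander: stack of maple bridge blanks, 52 x 34 mm, 18 mm tall. Origin under its centre.
- chisel: Bystander: chisel lying along its x, from -68 to +80 mm, 22 mm wide and tall. Origin under its handle's end near the blade.
- brushpot: Bystander: blue pot of brushes at the back, 76 mm across, 175 mm tall. Origin under its centre.
- ball0_center (a point): Centre of one of the five boxwood balls (end-button blanks), 20 mm across, 10 g, loose in the hopper's bin on the gate at first.
- ball1_center (a point): Centre of one of the five boxwood balls (end-button blanks), 20 mm across, 10 g, loose in the hopper's bin on the gate at first.
- ball2_center (a point): Centre of one of the five boxwood balls (end-button blanks), 20 mm across, 10 g, loose in the hopper's bin on the gate at first.
- ball3_center (a point): Centre of one of the five boxwood balls (end-button blanks), 20 mm across, 10 g, loose in the hopper's bin on the gate at first.
- ball4_center (a point): Centre of one of the five boxwood balls (end-button blanks), 20 mm across, 10 g, loose in the hopper's bin on the gate at first.
There are look-alikes about, which are no part of the job. There is more than one size of the part that bears counter_center; the job needs the smaller. Several things have the shape of the mat; the one meant has the colours described above.

How it is judged (in metres and radians):
On the way, in this order (a step that is already met when the one before it is completed fails the run):
1. all five balls have run into the catch tray (x of ball0_center in the frame of tray_in between -0.05 and 0.05 m and y of ball0_center in the frame of tray_in between -0.058 and 0.058 m and height (world z) of each of ball0_center, ball1_center, ball2_center, ball3_center, ball4_center below 0.045 m and x of ball1_center in the frame of tray_in between -0.05 and 0.05 m and y of ball1_center in the frame of tray_in between -0.058 and 0.058 m and x of ball2_center in the frame of tray_in between -0.05 and 0.05 m and y of ball2_center in the frame of tray_in between -0.058 and 0.058 m and x of ball3_center in the frame of tray_in between -0.05 and 0.05 m and y of ball3_center in the frame of tray_in between -0.058 and 0.058 m and x of ball4_center in the frame of tray_in between -0.05 and 0.05 m and y of ball4_center in the frame of tray_in between -0.058 and 0.058 m), for 0.2 s.
2. the gate is pushed fully shut (value of joint gate below 0.004 m), for 0.2 s.
3. the counter, held up off the bench, has its button pressed in against the bench stop (value of joint button above 0.0065 m and contact force between counter and stop above 2 N and contact force between the fingers and counter above 1 N and height (world z) of counter_center above 0.021 m), for 0.05 s.
At the end, for the whole second after the job is handed in: All five balls lie in the catch tray, the gate is shut to within 4 mm, the counter's button is out again, and the counter lies still and flat, window up, on the cork mat with its centre within 35 mm of the mat's centre (all of step 1 and value of joint gate below 0.004 m and value of joint button below 0.002 m and horizontal distance between counter_center and mat below 0.035 m and height (world z) of counter_center between 0.017 and 0.025 m and angle between counter_center's own z axis and vertical below 0.12 rad and linear speed of counter below 0.02 m/s); the robot touches nothing.
It fails at once if a bystander is shoved more than 25 mm or knocked over (distance of any of clamp_a, clamp_b, glue, plane, bridges, chisel, brushpot from where it was at the start of the episode above 0.025 m or angle between any of clamp_a, clamp_b, glue, plane, bridges, chisel, brushpot's own z axis and vertical above 0.5 rad).
It fails at once if the counter is dropped (falls free from more than about 25 mm) (contact force between the fingers and counter below 0.05 N and linear speed of counter above 0.7 m/s).
It also fails if it takes over 67 s, if anything falls off the work surface, if the arm or the gripper's body presses on something with over 40 N, if the wrist force passes 120 N, or if a joint passes its speed limit or range.

## Robot

A 7-joint arm with a two-finger parallel gripper is mounted at the origin on the work surface. World frame = base frame: x ahead of the robot, y to its left, z up, the work surface at z = 0. Lengths are in mm, angles in rad, forces in N, time in s.
With the tool pointing down it reaches from about 425 to 925 mm from the base axis. Payload 6.8 kg.
Tool frame: the origin (TCP) lies between the finger pads; the fingertips stand 22 mm ahead of it and the grasp point (between the pads) lies 3 mm ahead of it; z points along the fingers, y is the direction in which the jaws open and shut (so a half turn about z gives the same grasp; the last joint's range is limited). The gripper opens to 88 mm and grips with 3 to 60 N. Pads are 20 mm wide; open, the fingers measure 115 mm over their backs; the gripper's body (75 mm by 178 mm) begins 61 mm behind the grasp point.
Start: joints at [1.153, 0.477, 0.022, 1.555, -0.011, 1.109, -0.083], TCP at [205.795, -642.881, 244.664] pointing down, gripper open.
Joint ranges: [-2.96, 2.96], [-0.34, 2.1], [-1.41, 1.46], [0.24, 2.44], [-1.37, 4.51], [0.17, 1.92], [-2.96, 2.96]. Speed limits (rad/s): [2.39, 2.39, 3.14, 3.14, 3.14, 3.14, 3.14].

## Interface

Orientations are given as a unit quaternion [w, x, y, z].
In Python, from cell import robot gives the robot as it stands.
- The arm moves only by the shell command python3 -m handwheel 'ROWS'. ROWS is JSON, a list of rows, each an object of numbers: "rx", "ry", "rz": the turn, a rotation vector about the tool's x, y, z in degrees; "dx", "dy", "dz": the shift along the tool's x, y, z in m; "grip": the opening in per cent of the stroke, from 0 (shut) to 100 (fully open). In form: [{"rx": .., "ry": .., "rz": .., "dx": .., "dy": .., "dz": .., "grip": ..}, ...]. A call has 1 to 10 rows; each row shifts and turns the commanded pose from where the row before left it, along the tool's axes as they then stand; what a row does not reach is not made up. A row lasts 1/10 s, in which the tool goes at most 50 mm and 8.59 degrees, less where a joint would pass 70% of its speed; a pose out of reach is approached as far as the arm can. A call with a gripper value outside its range is refused whole. The fingers move at their own pace and stop on an object; the grip force is fixed at half the most. Time passes only in rows, so rows that do not move let the fingers close. It gives the time, the measured TCP pose, the force and the opening at its end, in the units of the state.
- robot.get_state(): the state, without advancing time (a new reading comes with each control period).
- robot.grab_frame(name): name is "side" or "top" or "wrist"; returns a dict with "color" (480x640x3 uint8, blue, green, red), "intrinsics" (3x3 intrinsics, pixels), "origin" and "attitude" of the camera in the world. Camera axes: x right, y down, z forward; pixel columns grow to the right and rows downward; lengths in mm; the calibration is good to about 2 mm. A picture is of the moment at which its call begins. There is no depth.
- robot.finish_job(): hands the job in, once; it reports no verdict.
The state is a dict: "time_s": time; "q": joint angles; "joint_velocities": joint speeds; "tau": joint torques, N m; "tool_pos": TCP position; "eef_rot": TCP orientation; "force": force on the tool from outside, world axes, zero at the start; "torque": the same for the moment, N m; "width": finger opening in mm.
Only numpy, scipy, OpenCV 4.12 (cv2) and the standard library are available. Lean on these libraries where they do the work, as an engineer would, in place of code of your own. Each camera call takes 0.05 s, during which the arm holds its last target.

## Working session

There is one attempt and no reset: what is moved stays moved. The work goes in short steps, Python scripts to look and compute and a shell command to move; the robot and the scene stay as the last step left them, time stands still between calls to the robot, and variables do not carry over. Pictures are saved under pics/ and viewed, and the job is handed in when it is done.

```bash
ls; mkdir -p pics; cat > h.py <<'E'
import numpy as np,cv2
from cell import robot
def snap(n,f):
    r=robot.grab_frame(n); cv2.imwrite('pics/'+f+'.png',r['color']); np.savez('pics/'+f+'.npz',K=r['intrinsics'],o=r['origin'],a=r['attitude']); return r
def R_of(a):
    a=np.array(a,float)
    if a.shape==(3,3): return a
    w,x,y,z=a
    from scipy.spatial.transform import Rotation as R
    return R.from_quat([x,y,z,w]).as_matrix()
def px2w(f,u,v,z):
    d=np.load('pics/'+f+'.npz'); K,o,R=d['K'],d['o'],R_of(d['a'])
    ray=R@np.linalg.inv(K)@np.array([u,v,1.]); return o+ray*(z-o[2])/ray[2]
def w2px(f,p):
    d=np.load('pics/'+f+'.npz'); c=R_of(d['a']).T@(np.array(p,float)-d['o']); c=d['K']@c; return c[:2]/c[2]
def crop(f,u0,v0,u1,v1,s,out):
    im=cv2.imread('pics/'+f+'.png')[v0:v1,u0:u1]; cv2.imwrite('pics/'+out+'.png',cv2.resize(im,None,fx=s,fy=s,interpolation=cv2.INTER_CUBIC))
E
python3 - <<'E'
from h import *
for n in ['side','top','wrist']:
    r=snap(n,n+'0'); print(n,r['origin'],r['attitude'],r['intrinsics'])
print(robot.get_state())
E
```

```text
pics
side [232.25934717 657.78313171 811.89093688] [ 0.09001687 -0.23626242  0.89442928 -0.36888114] [[439.67656781   0.         324.35180272]
 [  0.         439.67656781 234.01143734]
 [  0.           0.           1.        ]]
top [ 390.86722242   23.91528499 1428.51260013] [ 0.05034037 -0.69635885  0.7135147  -0.05871082] [[588.44283741   0.         320.28435362]
 [  0.         588.44283741 239.68647562]
 [  0.           0.           1.        ]]
wrist [ 276.34754214 -620.11663247  383.6423693 ] [ 0.11030806  0.79996199 -0.58420395 -0.0812323 ] [[380.40497295   0.         320.57389352]
 [  0.         380.40497295 234.98431722]
 [  0.           0.           1.        ]]
{'time_s': 0.15, 'q': array([ 1.15289788,  0.47761142,  0.02237156,  1.55615731, -0.01151237,
        1.10929296, -0.08307074]), 'joint_velocities': array([ 6.28757817e-05, -1.06218115e-03,  1.98779332e-03, -4.64479805e-03,
       -1.31932531e-03,  3.59900102e-04,  6.50460289e-04]), 'tau': array([ 3.73809176e-03, -5.83289123e+01,  1.53685212e+00, -2.72875285e+01,
       -5.42586436e-02,  1.44448393e-02,  7.00604869e-05]), 'tool_pos': array([ 205.64909636, -642.48598614,  243.93303403]), 'eef_rot': array([-6.53534765e-04,  9.88025311e-01,  1.54290429e-01, -1.49039564e-04]), 'force': array([0.2997361 , 0.51396079, 0.86548228]), 'torque': array([ 0.0053129 , -0.03232855,  0.01289499]), 'width': 88.03542929357947}
```

View pics/side0.png

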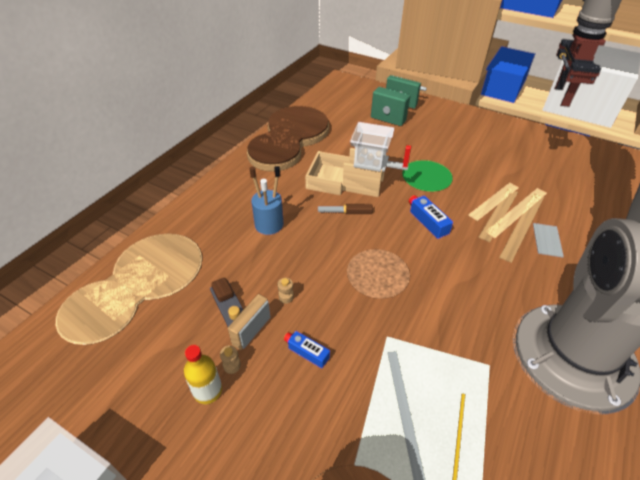

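View pics/top0.png

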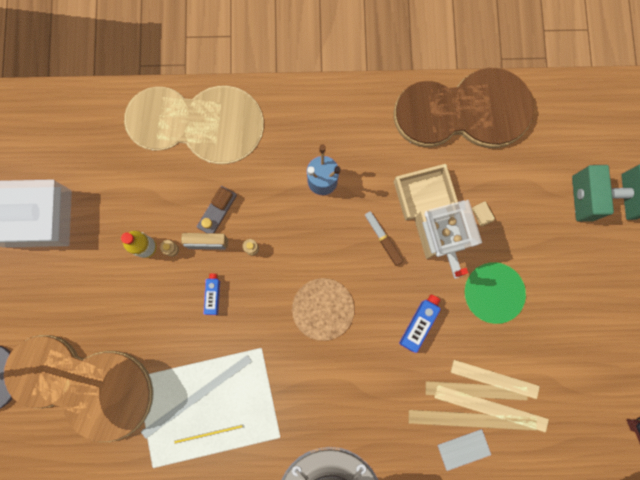

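View pics/wrist0.png

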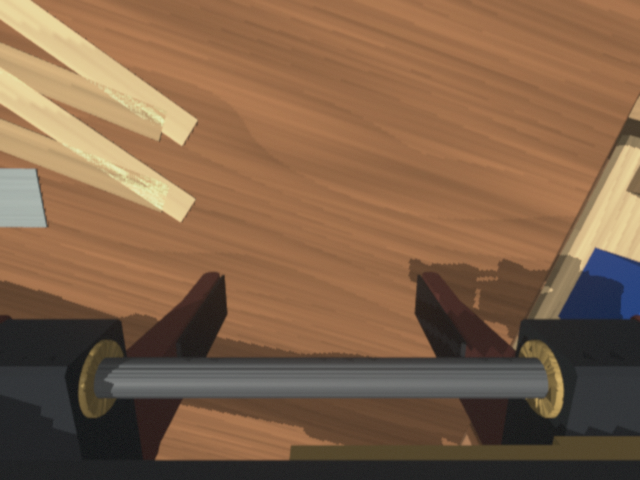

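Top view: candidates are two counters, at (212,294) (small) and (420,323) (larger), and two mats, cork at (323,308) and green at (495,293). The small counter and the cork mat fit the description. I'll enlarge to check them.

```bash
python3 - <<'E'
from h import *
crop('top0',110,170,270,330,5,'c1'); crop('top0',380,150,520,270,5.5,'c2')
crop('side0',180,260,340,410,5,'c3'); crop('side0',290,100,440,210,5,'c4')
crop('top0',380,270,540,370,5,'c5')
E
```

```text
(no output)
```

View pics/c1.png

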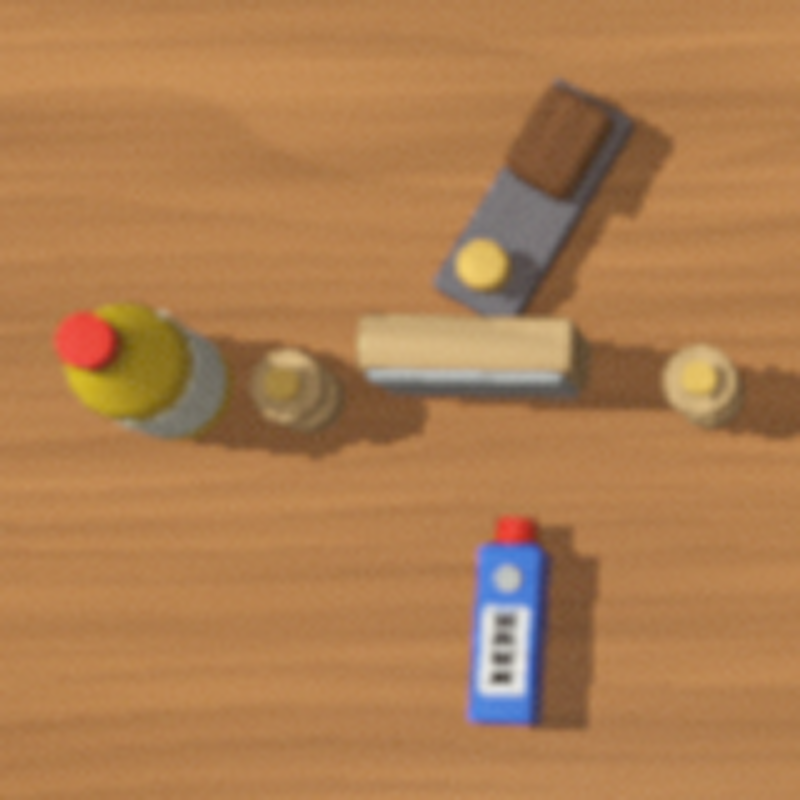

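View pics/c2.png

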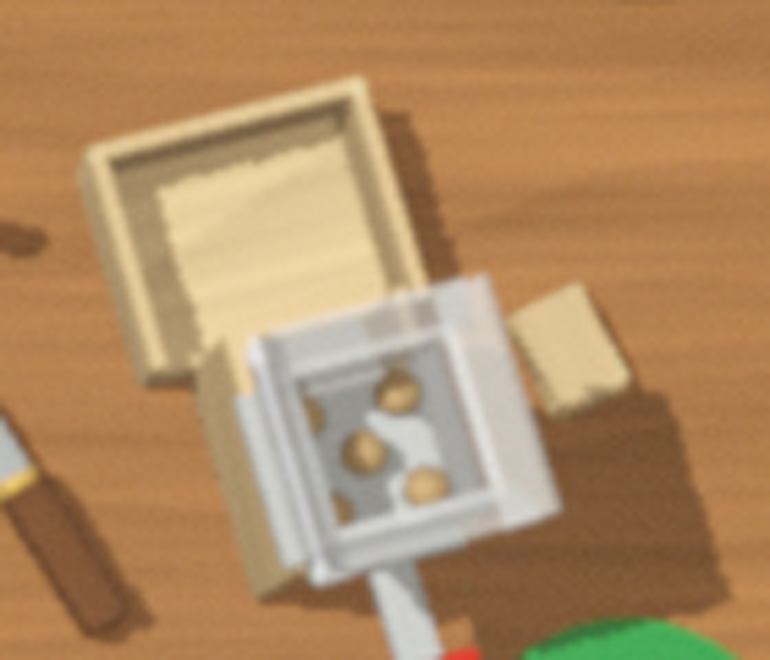

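View pics/c3.png

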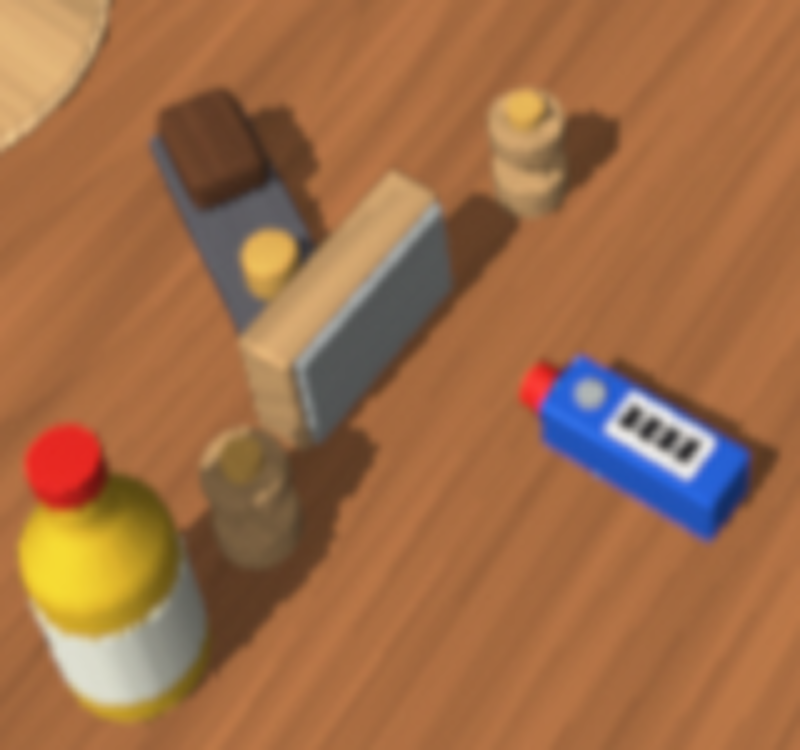

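View pics/c4.png

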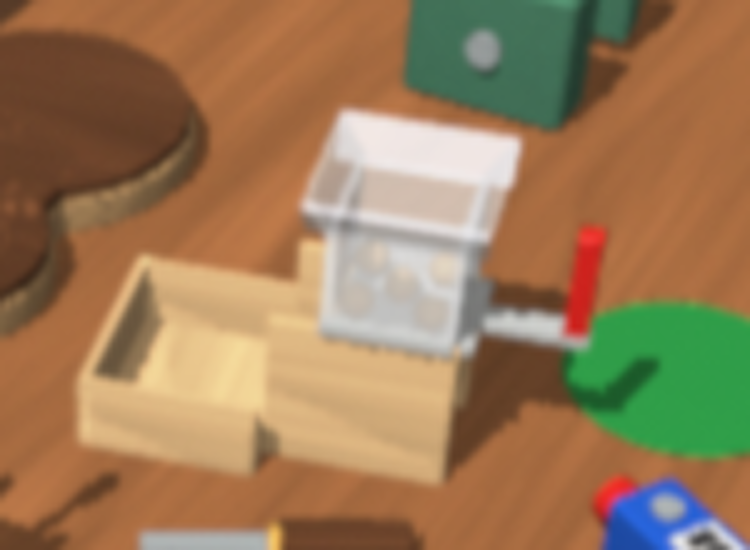

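View pics/c5.png

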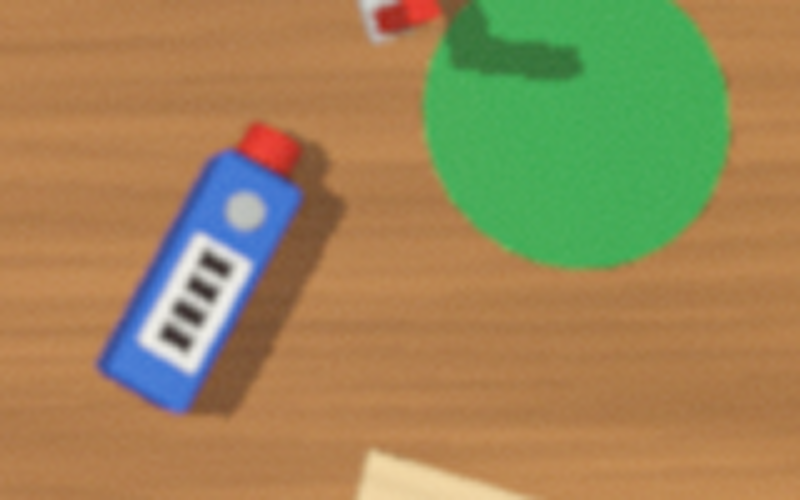

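```bash
python3 - <<'E'
from h import *
def c(u0,v0,s,x,y): return u0+(x+.5)/s-.5, v0+(y+.5)/s-.5
def P(name,f,u0,v0,s,pts,z):
    q=np.array([px2w(f,*c(u0,v0,s,x,y),z)[:2] for x,y in pts]); print(name,z,q.round(0).tolist(),'mean',q.mean(0).round(1)); return q
def ang(a): return np.degrees(np.arctan2(a[1],a[0])).round(1)
q=P('small ctr','top0',110,170,5,[(480,545),(547,547),(537,722),(470,720)],32); print('len',np.linalg.norm(q[0]-q[3]),'w',np.linalg.norm(q[1]-q[0]),'ang',ang(q[0]-q[3]),ang(q[1]-q[2]))
P('button side','side0',180,260,5,[(524,385)],16)
q=P('small ctr side','side0',180,260,5,[(585,355),(545,410),(712,495),(750,460)],32);print(ang(q[1]-q[2]),ang(q[0]-q[3]))
q=P('stop','top0',110,170,5,[(360,316),(575,318),(578,378),(366,370)],65); print(ang(q[0]-q[1]),ang(q[3]-q[2]))
q=P('stop side','side0',180,260,5,[(296,362),(437,205),(244,340),(395,172)],65); print(ang(q[0]-q[1]))
q=P('big','top0',380,270,5,[(218,152),(302,195),(185,412),(100,370)],40);print('len',np.linalg.norm(q[0]-q[3]),np.linalg.norm(q[1]-q[0]))
q=P('rim','top0',380,150,5.5,[(250,345),(487,278),(560,510),(318,580)],175); print(np.linalg.norm(q-np.roll(q,1,0),axis=1),ang(q[0]-q[3]),ang(q[1]-q[2]),ang(q[0]-q[1]),ang(q[3]-q[2]))
P('rimside','side0',290,100,5,[(345,110),(520,138),(490,240),(303,208)],175)
q=P('tray','top0',380,150,5.5,[(83,155),(362,78)],45);print(ang(q[0]-q[1]))
P('tray side','side0',290,100,5,[(80,375),(145,257)],45)
P('clamps','top0',110,170,5,[(287,385),(700,380)],60)
P('glue','top0',110,170,5,[(85,340)],150)
print('mat',px2w('top0',323,308.5,4), [px2w('top0',*p,4)[:2] for p in [(292,308.5),(354,308.5),(323,278),(323,340)]], px2w('side0',378.5,273,4))
P('grip','side0',290,100,5,[(591,235)],155)
print('chisel',px2w('top0',368,213,15),px2w('top0',400,263,20))
crop('top0',440,240,480,290,14,'c6')
E
```

```text
small ctr 32 [[521.0, 279.0], [519.0, 247.0], [437.0, 252.0], [439.0, 283.0]] mean [478.9 265.4]
len 82.46992687419905 w 31.782331721500768 ang -3.0 -3.2
button side 16 [[533.0, 268.0]] mean [533.2 268.2]
small ctr side 32 [[513.0, 252.0], [514.0, 282.0], [437.0, 281.0], [431.0, 260.0]] mean [473.8 268.7]
0.5 -5.9
stop 65 [[627.0, 330.0], [624.0, 229.0], [595.0, 228.0], [601.0, 327.0]] mean [611.6 278.2]
88.1 86.5
stop side 65 [[597.0, 328.0], [592.0, 238.0], [621.0, 330.0], [617.0, 233.0]] mean [607.  282.3]
86.7
big 40 [[457.0, -234.0], [436.0, -272.0], [337.0, -212.0], [358.0, -174.0]] mean [ 397.2 -223.1]
len 116.44138363898095 43.889801986399924
rim 175 [[641.0, -223.0], [666.0, -319.0], [572.0, -341.0], [546.0, -245.0]] mean [ 606.1 -281.8]
[ 96.71440566  98.89513478  96.48192839 100.05587027] 13.0 13.7 104.6 104.7
rimside 175 [[662.0, -317.0], [568.0, -340.0], [544.0, -243.0], [639.0, -221.0]] mean [ 603.4 -280.3]
tray 45 [[753.0, -179.0], [786.0, -304.0]] mean [ 769.6 -241.8]
104.5
tray side 45 [[755.0, -187.0], [780.0, -305.0]] mean [ 767.6 -245.9]
clamps 60 [[596.0, 365.0], [593.0, 171.0]] mean [594.6 267.9]
glue 150 [[604.0, 431.0]] mean [604.3 430.8]
mat [444.63728817   1.87666614   4.        ] [array([446.48082119,  76.42079302]), array([442.79183675, -72.745032  ]), array([ 5.18147473e+02, -2.13892248e-02]), array([369.9306769 ,   3.80561361])] [437.64196024   6.1481498    4.        ]
grip 155 [[510.0, -303.0]] mean [ 509.8 -302.7]
chisel [ 674.02701191 -114.20704272   15.        ] [ 548.44448495 -186.29899404   20.        ]
```

View pics/c6.png

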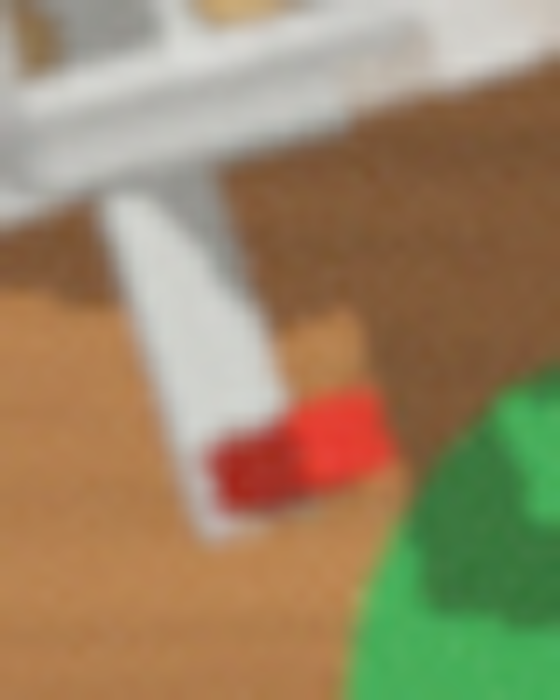

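Small counter: 82 x 32 mm, which fits 84 x 30. The other is 116 x 44 mm, so it's the look-alike. The cork mat is 150 mm across with its centre at about (444,2). The hopper is at about (605,-281), yaw 14.2°, and its predicted grip (513,-304) agrees with the side view (510,-303).

```bash
cat >> h.py <<'E'
from scipy.spatial.transform import Rotation as RR
def plan(p,yaw=None):
    s=robot.get_state(); T=np.array(s['tool_pos']); R=R_of(s['eef_rot'])
    print('t',s['time_s'],'T',T.round(1),'toolx yaw',np.degrees(np.arctan2(R[1,0],R[0,0])).round(2),'tilt',np.degrees(np.arccos(-R[2,2])).round(2),'F',np.round(s['force'],1),'w',round(s['width'],1))
    if yaw is not None:
        y=np.radians(yaw); X=np.array([np.cos(y),np.sin(y),0]); Z=np.array([0,0,-1.]); Rn=np.stack([X,np.cross(Z,X),Z],1)
        print('turn rotvec tool deg',np.degrees(RR.from_matrix(R.T@Rn).as_rotvec()).round(2)); R=Rn
    print('shift m',(R.T@(np.array(p)-T)/1000).round(4))
E
python3 - <<'E'
from h import *
y=14.2
h=np.array([605,-281]);u=np.array([np.cos(np.radians(y)),np.sin(np.radians(y))]);g=h-95*u;print(g,w2px('top0',[*g,155]),w2px('side0',[*g,155]))
plan([*g,244],y)
E
```

```text
[ 512.90269176 -304.30420166] [463.72734489 270.81690496] [406.92946828 145.95704506]
t 0.15 T [ 205.6 -642.5  243.9] toolx yaw 17.75 tilt 0.08 F [0.3 0.5 0.9] w 88.0
turn rotvec tool deg [-0.08  0.01  3.55]
shift m [ 3.808e-01 -2.525e-01 -1.000e-04]
```

```bash
python3 -m handwheel '[{"rz":3.55,"dx":0.01,"dy":-0.006},{"dx":0.037,"dy":-0.025},{"dx":0.037,"dy":-0.025},{"dx":0.037,"dy":-0.025},{"dx":0.037,"dy":-0.025},{"dx":0.037,"dy":-0.025},{"dx":0.037,"dy":-0.025},{"dx":0.037,"dy":-0.025},{"dx":0.037,"dy":-0.025},{"dx":0.037,"dy":-0.025}]'; python3 -m handwheel '[{"dx":0.02,"dy":-0.012},{"dx":0.01,"dy":-0.006},{},{}]'; python3 - <<'E'
from h import *
plan([512.9,-304.3,244],14.2)
snap('wrist','w1')
E
```

```text
t 0.15 T [ 205.6 -642.5  243.9] toolx yaw 17.75 tilt 0.08 F [0.3 0.5 0.9] w 88.0
turn rotvec tool deg [-0.08  0.01  3.55]
shift m [ 3.808e-01 -2.525e-01 -1.000e-04]invalid input
invalid input
```

View pics/w1.png

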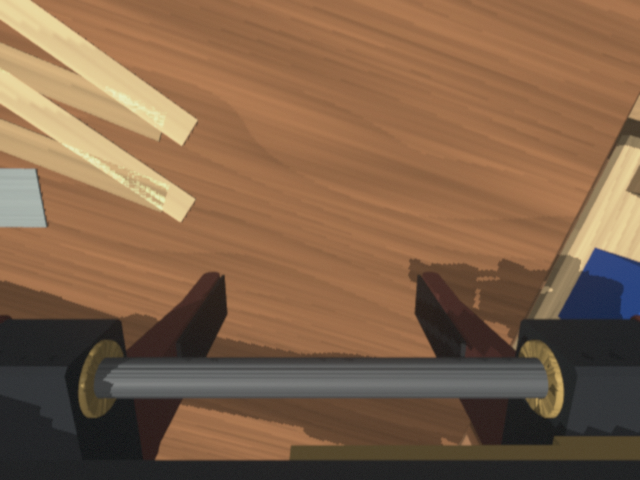

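Perhaps every key is needed in each row; the arm hasn't moved. I'll test with one row.

```bash
python3 -m handwheel '[{"rx":0,"ry":0,"rz":3.55,"dx":0.01,"dy":-0.006,"dz":0,"grip":100}]'
```

```text
time_s: 0.3
tool_pos: [211.8, -634.8, 244.2]
eef_rot: [-0.0, 0.993, 0.122, -0.001]
force: [-0.3, 0.5, -1.2]
width: 88.1
```

```bash
python3 -m handwheel '[{"rx":0,"ry":0,"rz":0,"dx":0.037,"dy":-0.025,"dz":0,"grip":100},{"rx":0,"ry":0,"rz":0,"dx":0.037,"dy":-0.025,"dz":0,"grip":100},{"rx":0,"ry":0,"rz":0,"dx":0.037,"dy":-0.025,"dz":0,"grip":100},{"rx":0,"ry":0,"rz":0,"dx":0.037,"dy":-0.025,"dz":0,"grip":100},{"rx":0,"ry":0,"rz":0,"dx":0.037,"dy":-0.025,"dz":0,"grip":100},{"rx":0,"ry":0,"rz":0,"dx":0.037,"dy":-0.025,"dz":0,"grip":100},{"rx":0,"ry":0,"rz":0,"dx":0.037,"dy":-0.025,"dz":0,"grip":100},{"rx":0,"ry":0,"rz":0,"dx":0.037,"dy":-0.025,"dz":0,"grip":100},{"rx":0,"ry":0,"rz":0,"dx":0.037,"dy":-0.025,"dz":0,"grip":100},{"rx":0,"ry":0,"rz":0,"dx":0.02,"dy":-0.012,"dz":0,"grip":100}]'
python3 -m handwheel '[{"rx":0,"ry":0,"rz":0,"dx":0.01,"dy":-0.006,"dz":0,"grip":100},{"rx":0,"ry":0,"rz":0,"dx":0,"dy":0,"dz":0,"grip":100},{"rx":0,"ry":0,"rz":0,"dx":0,"dy":0,"dz":0,"grip":100}]'
python3 - <<'E'
from h import *
plan([512.9,-304.3,244],14.2)
snap('wrist','w2')
E
```

```text
time_s: 1.3
tool_pos: [500.3, -313.5, 244.7]
eef_rot: [-0.001, 0.992, 0.126, 0.001]
force: [0.1, -0.5, -0.1]
width: 87.6
time_s: 1.6
tool_pos: [504.6, -311.1, 244.5]
eef_rot: [0.0, 0.992, 0.123, -0.0]
force: [0.5, -0.7, -0.3]
width: 87.7
t 1.6 T [ 504.6 -311.1  244.5] toolx yaw 14.09 tilt 0.07 F [ 0.5 -0.7 -0.3] w 87.7
turn rotvec tool deg [ 0.03  0.06 -0.11]
shift m [ 0.0097 -0.0045  0.0005]
```

View pics/w2.png

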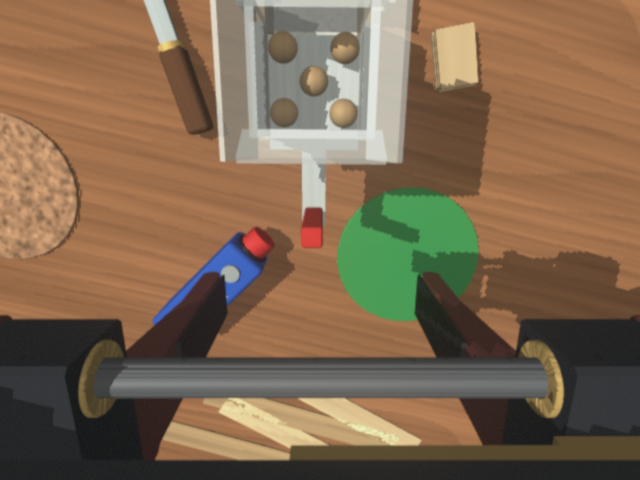

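```bash
python3 - <<'E'
from h import *
print(w2px('w2',[512.9,-304.3,155]),w2px('w2',[512.9,-304.3,92]))
crop('w2',250,150,370,260,6,'c7')
for p in [(312,238),(323,238),(302,238)]: print(px2w('w2',*p,155))
E
```

```text
[312.97269034 234.57698257] [314.44107349 212.81844857]
[ 510.5834306  -304.23778932  155.        ]
[ 512.2577526  -310.93646608  155.        ]
[ 509.06140016 -298.14840515  155.        ]
```

View pics/c7.png

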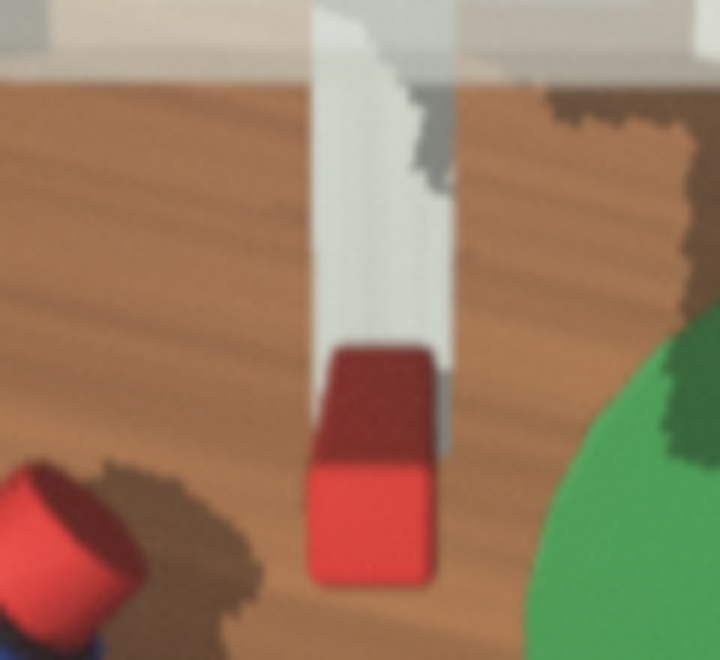

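The post's top face is centred at (312,237), which gives (511,-304). That agrees with the top and side cameras. I'll go over it, then down and grip.

```bash
python3 -m handwheel '[{"rx":0,"ry":0,"rz":0,"dx":0.0083,"dy":-0.0049,"dz":0.02,"grip":100},{"rx":0,"ry":0,"rz":0,"dx":0,"dy":0,"dz":0.03,"grip":100},{"rx":0,"ry":0,"rz":0,"dx":0,"dy":0,"dz":0.03,"grip":60},{"rx":0,"ry":0,"rz":0,"dx":0,"dy":0,"dz":0.0235,"grip":40},{"rx":0,"ry":0,"rz":0,"dx":0,"dy":0,"dz":0,"grip":0},{"rx":0,"ry":0,"rz":0,"dx":0,"dy":0,"dz":0,"grip":0},{"rx":0,"ry":0,"rz":0,"dx":0,"dy":0,"dz":0,"grip":0},{"rx":0,"ry":0,"rz":0,"dx":0,"dy":0,"dz":0,"grip":0}]'
```

```text
time_s: 2.45
tool_pos: [513.3, -303.5, 142.8]
eef_rot: [0.001, 0.992, 0.123, 0.001]
force: [-0.5, 0.1, 0.1]
width: 43.1
```

```bash
python3 -m handwheel '[{"rx":0,"ry":0,"rz":0,"dx":0,"dy":0,"dz":0,"grip":0},{"rx":0,"ry":0,"rz":0,"dx":0,"dy":0,"dz":0,"grip":0},{"rx":0,"ry":0,"rz":0,"dx":0,"dy":0,"dz":0,"grip":0},{"rx":0,"ry":0,"rz":0,"dx":0,"dy":0,"dz":0,"grip":0},{"rx":0,"ry":0,"rz":0,"dx":0,"dy":0,"dz":0,"grip":0},{"rx":0,"ry":0,"rz":0,"dx":0,"dy":0,"dz":0,"grip":0}]'
```

```text
time_s: 3.05
tool_pos: [512.8, -303.1, 141.3]
eef_rot: [0.0, 0.992, 0.123, 0.0]
force: [0.6, -1.4, 0.4]
width: 13.8
```

Gripped at 13.8 mm, so I'll pull it open.

```bash
python3 -m handwheel '[{"rx":0,"ry":0,"rz":0,"dx":-0.01,"dy":0,"dz":0,"grip":0},{"rx":0,"ry":0,"rz":0,"dx":-0.015,"dy":0,"dz":0,"grip":0},{"rx":0,"ry":0,"rz":0,"dx":-0.015,"dy":0,"dz":0,"grip":0},{"rx":0,"ry":0,"rz":0,"dx":-0.015,"dy":0,"dz":0,"grip":0},{"rx":0,"ry":0,"rz":0,"dx":-0.008,"dy":0,"dz":0,"grip":0},{"rx":0,"ry":0,"rz":0,"dx":-0.005,"dy":0,"dz":0,"grip":0},{"rx":0,"ry":0,"rz":0,"dx":0,"dy":0,"dz":0,"grip":0},{"rx":0,"ry":0,"rz":0,"dx":0,"dy":0,"dz":0,"grip":0}]'
python3 -m handwheel '[{"rx":0,"ry":0,"rz":0,"dx":0,"dy":0,"dz":0,"grip":0},{"rx":0,"ry":0,"rz":0,"dx":0,"dy":0,"dz":0,"grip":0},{"rx":0,"ry":0,"rz":0,"dx":0,"dy":0,"dz":0,"grip":0},{"rx":0,"ry":0,"rz":0,"dx":0,"dy":0,"dz":0,"grip":0},{"rx":0,"ry":0,"rz":0,"dx":0,"dy":0,"dz":0,"grip":0},{"rx":0,"ry":0,"rz":0,"dx":0,"dy":0,"dz":0,"grip":0},{"rx":0,"ry":0,"rz":0,"dx":0,"dy":0,"dz":0,"grip":0},{"rx":0,"ry":0,"rz":0,"dx":0,"dy":0,"dz":0,"grip":0},{"rx":0,"ry":0,"rz":0,"dx":0,"dy":0,"dz":0,"grip":0},{"rx":0,"ry":0,"rz":0,"dx":0,"dy":0,"dz":0,"grip":0}]'
python3 - <<'E'
from h import *
snap('side','s3'); snap('wrist','w3')
a=cv2.resize(cv2.imread('pics/s3.png')[100:210,290:440],None,fx=4,fy=4)
cv2.imwrite('pics/c8.png',a)
E
```

```text
time_s: 3.85
tool_pos: [447.4, -319.0, 141.3]
eef_rot: [0.0, 0.992, 0.124, 0.001]
force: [3.6, 0.9, 0.1]
width: 13.6
time_s: 4.85
tool_pos: [447.4, -319.0, 141.3]
eef_rot: [-0.0, 0.992, 0.124, 0.001]
force: [5.0, 1.8, 0.3]
width: 13.6
```

View pics/c8.png

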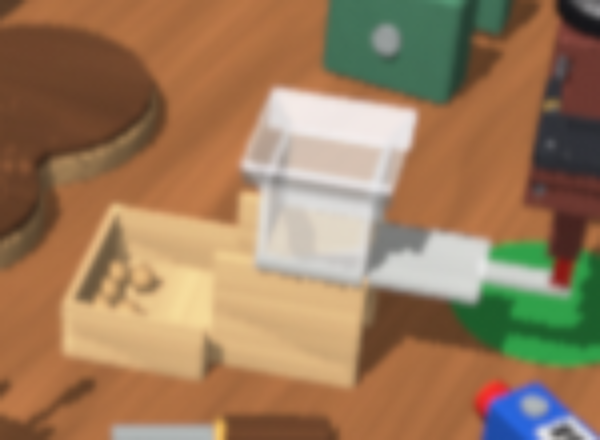

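View pics/w3.png

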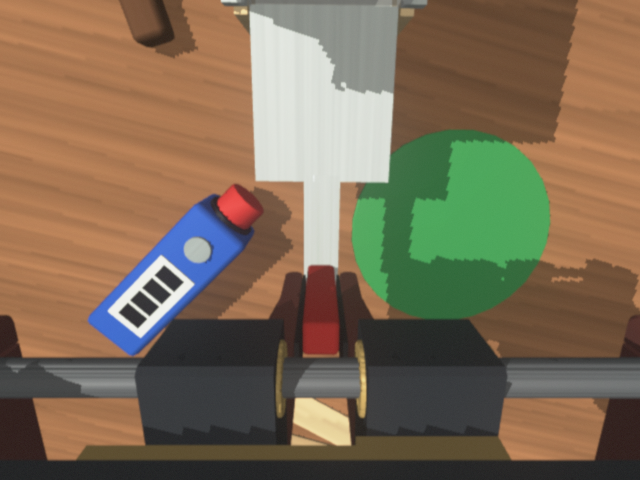

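The gate is drawn and the balls are clustered in the tray, around crop pixel (130,280). I'll count them from the top camera.

```bash
python3 - <<'E'
from h import *
snap('top','t4'); crop('top','x','x','x','x',1,'x') if 0 else crop('t4',385,150,485,240,8,'c9')
E
```

```text
(no output)
```

View pics/c9.png

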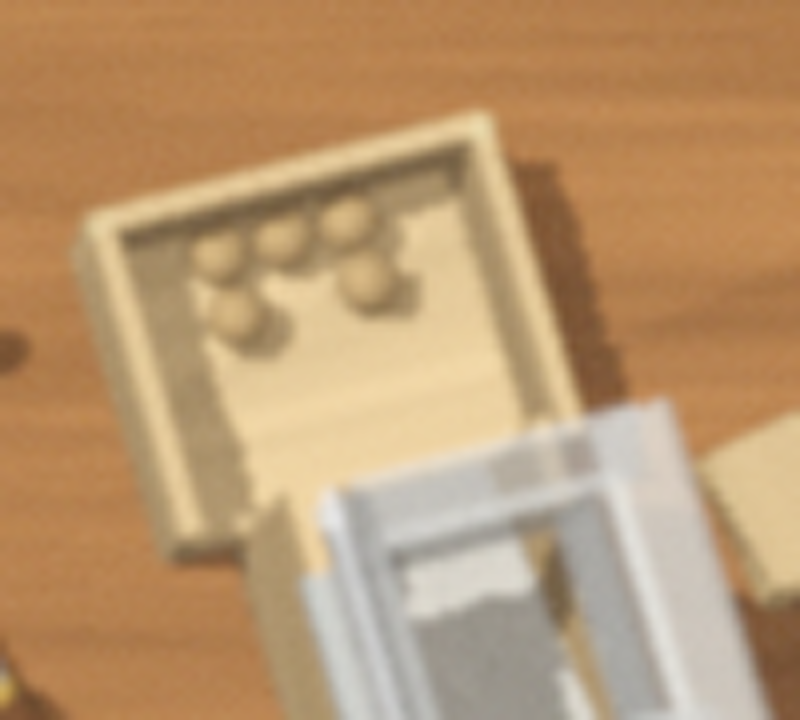

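All five balls are in the tray. Push the gate shut, with a little overtravel.

```bash
python3 -m handwheel '[{"rx":0,"ry":0,"rz":0,"dx":0.01,"dy":0,"dz":0,"grip":0},{"rx":0,"ry":0,"rz":0,"dx":0.015,"dy":0,"dz":0,"grip":0},{"rx":0,"ry":0,"rz":0,"dx":0.015,"dy":0,"dz":0,"grip":0},{"rx":0,"ry":0,"rz":0,"dx":0.015,"dy":0,"dz":0,"grip":0},{"rx":0,"ry":0,"rz":0,"dx":0.008,"dy":0,"dz":0,"grip":0},{"rx":0,"ry":0,"rz":0,"dx":0.005,"dy":0,"dz":0,"grip":0},{"rx":0,"ry":0,"rz":0,"dx":0.002,"dy":0,"dz":0,"grip":0},{"rx":0,"ry":0,"rz":0,"dx":0,"dy":0,"dz":0,"grip":0},{"rx":0,"ry":0,"rz":0,"dx":0,"dy":0,"dz":0,"grip":0},{"rx":0,"ry":0,"rz":0,"dx":0,"dy":0,"dz":0,"grip":0}]'
```

```text
time_s: 6.0
tool_pos: [514.2, -302.8, 141.3]
eef_rot: [0.0, 0.992, 0.123, -0.0]
force: [-0.6, -1.9, 4.4]
width: 13.9
```

```bash
python3 -m handwheel '[{"rx":0,"ry":0,"rz":0,"dx":0.002,"dy":0,"dz":0,"grip":0},{"rx":0,"ry":0,"rz":0,"dx":0,"dy":0,"dz":0,"grip":0},{"rx":0,"ry":0,"rz":0,"dx":0,"dy":0,"dz":0,"grip":0},{"rx":0,"ry":0,"rz":0,"dx":0,"dy":0,"dz":0,"grip":0}]'
```

```text
time_s: 6.4
tool_pos: [515.6, -302.5, 141.3]
eef_rot: [0.0, 0.992, 0.123, -0.001]
force: [-2.0, -1.3, 6.8]
width: 14.1
```

```bash
python3 -m handwheel '[{"rx":0,"ry":0,"rz":0,"dx":0,"dy":0,"dz":0,"grip":40},{"rx":0,"ry":0,"rz":0,"dx":0,"dy":0,"dz":0,"grip":40},{"rx":0,"ry":0,"rz":0,"dx":0,"dy":0,"dz":0,"grip":40},{"rx":0,"ry":0,"rz":0,"dx":0,"dy":0,"dz":0,"grip":40},{"rx":0,"ry":0,"rz":0,"dx":0,"dy":0,"dz":-0.03,"grip":100},{"rx":0,"ry":0,"rz":0,"dx":0,"dy":0,"dz":-0.04,"grip":100},{"rx":0,"ry":0,"rz":0,"dx":0,"dy":0,"dz":-0.04,"grip":100},{"rx":0,"ry":0,"rz":0,"dx":-0.02,"dy":0,"dz":0,"grip":100}]'
python3 - <<'E'
from h import *
plan([479,266,150],-3)
snap('side','s5');crop('s5',290,100,440,210,5,'c10');snap('wrist','w5');
print(w2px('w5',[511.5,-304.3,155]))
E
```

```text
time_s: 7.2
tool_pos: [501.9, -306.4, 257.0]
eef_rot: [0.002, 0.992, 0.125, 0.005]
force: [0.2, 0.0, -0.4]
width: 63.6
t 7.2 T [ 501.9 -306.4  257. ] toolx yaw 14.39 tilt 0.62 F [ 0.2  0.  -0.4] w 63.6
turn rotvec tool deg [ 0.26 -0.57 17.39]
shift m [-0.0528 -0.5704  0.107 ]
[319.57593344 221.52009887]
```

View pics/c10.png

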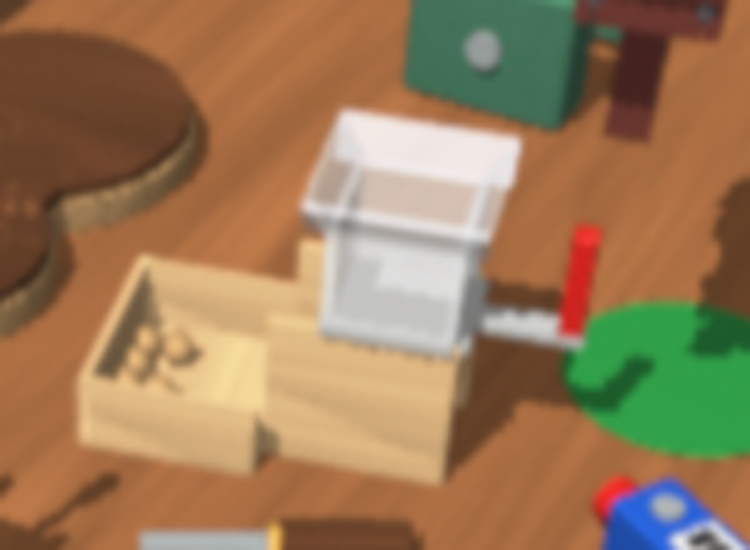

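View pics/w5.png

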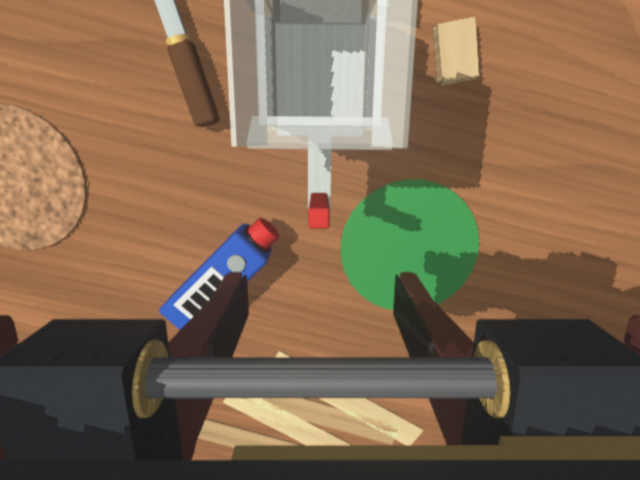

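The post moved about 3 mm further in than where it began, and the push force stayed at only about 2 N. It may not be against its end stop. I'll push on it with closed fingers from behind and watch the force.

```bash
python3 -m handwheel '[{"rx":0,"ry":0,"rz":0,"dx":-0.013,"dy":0,"dz":0,"grip":0},{"rx":0,"ry":0,"rz":0,"dx":0,"dy":0,"dz":0,"grip":0},{"rx":0,"ry":0,"rz":0,"dx":0,"dy":0,"dz":0.03,"grip":0},{"rx":0,"ry":0,"rz":0,"dx":0,"dy":0,"dz":0.04,"grip":0},{"rx":0,"ry":0,"rz":0,"dx":0,"dy":0,"dz":0.038,"grip":0},{"rx":0,"ry":0,"rz":0,"dx":0,"dy":0,"dz":0,"grip":0},{"rx":0,"ry":0,"rz":0,"dx":0,"dy":0,"dz":0,"grip":0},{"rx":0,"ry":0,"rz":0,"dx":0,"dy":0,"dz":0,"grip":0}]'
```

```text
time_s: 8.1
tool_pos: [485.8, -310.3, 144.9]
eef_rot: [0.001, 0.992, 0.124, 0.001]
force: [-0.4, 0.2, 0.1]
width: 14.6
```

```bash
python3 -m handwheel '[{"rx":0,"ry":0,"rz":0,"dx":0.008,"dy":0,"dz":0,"grip":0},{"rx":0,"ry":0,"rz":0,"dx":0.005,"dy":0,"dz":0,"grip":0},{"rx":0,"ry":0,"rz":0,"dx":0,"dy":0,"dz":0,"grip":0}]'
```

```text
time_s: 8.4
tool_pos: [495.8, -308.3, 144.4]
eef_rot: [0.001, 0.992, 0.123, -0.001]
force: [-7.3, -1.8, 5.4]
width: 0.4
```

```bash
python3 -m handwheel '[{"rx":0,"ry":0,"rz":0,"dx":0.001,"dy":0,"dz":0,"grip":0},{"rx":0,"ry":0,"rz":0,"dx":0,"dy":0,"dz":0,"grip":0},{"rx":0,"ry":0,"rz":0,"dx":0,"dy":0,"dz":0,"grip":0}]'; python3 -m handwheel '[{"rx":0,"ry":0,"rz":0,"dx":0.001,"dy":0,"dz":0,"grip":0},{"rx":0,"ry":0,"rz":0,"dx":0,"dy":0,"dz":0,"grip":0},{"rx":0,"ry":0,"rz":0,"dx":0,"dy":0,"dz":0,"grip":0}]'
```

```text
time_s: 8.7
tool_pos: [495.8, -308.3, 144.4]
eef_rot: [0.001, 0.992, 0.122, -0.002]
force: [-8.6, -2.0, 7.5]
width: 0.6
time_s: 9.0
tool_pos: [495.9, -308.2, 144.4]
eef_rot: [0.001, 0.992, 0.122, -0.003]
force: [-12.5, -2.5, 9.0]
width: 0.3
```

The force rises with no movement, so the gate is against its stop and fully shut. Retreat, lift and turn to yaw -3.

```bash
python3 -m handwheel '[{"rx":0,"ry":0,"rz":0,"dx":-0.02,"dy":0,"dz":0,"grip":100},{"rx":0,"ry":0,"rz":0,"dx":0,"dy":0,"dz":-0.04,"grip":100},{"rx":0,"ry":0,"rz":0,"dx":0,"dy":0,"dz":-0.04,"grip":100},{"rx":0,"ry":0,"rz":5.8,"dx":0,"dy":0,"dz":-0.02,"grip":100},{"rx":0,"ry":0,"rz":5.8,"dx":0,"dy":0,"dz":0,"grip":100},{"rx":0,"ry":0,"rz":5.6,"dx":0,"dy":0,"dz":0,"grip":100},{"rx":0,"ry":0,"rz":0,"dx":0,"dy":-0.03,"dz":0,"grip":100}]'
python3 - <<'E'
from h import *
plan([479,266,244],-3)
E
```

```text
time_s: 9.7
tool_pos: [481.5, -284.5, 244.8]
eef_rot: [0.002, 1.0, -0.03, 0.001]
force: [0.8, 1.0, -0.2]
width: 52.9
t 9.7 T [ 481.5 -284.5  244.8] toolx yaw -3.48 tilt 0.24 F [ 0.8  1.  -0.2] w 52.9
turn rotvec tool deg [ 0.17 -0.16 -0.48]
shift m [-0.0313 -0.5496  0.0008]
```

```bash
python3 -m handwheel '[{"rx":0,"ry":0,"rz":0,"dx":-0.003,"dy":-0.049,"dz":0,"grip":100},{"rx":0,"ry":0,"rz":0,"dx":-0.003,"dy":-0.049,"dz":0,"grip":100},{"rx":0,"ry":0,"rz":0,"dx":-0.003,"dy":-0.049,"dz":0,"grip":100},{"rx":0,"ry":0,"rz":0,"dx":-0.003,"dy":-0.049,"dz":0,"grip":100},{"rx":0,"ry":0,"rz":0,"dx":-0.003,"dy":-0.049,"dz":0,"grip":100},{"rx":0,"ry":0,"rz":0,"dx":-0.003,"dy":-0.049,"dz":0,"grip":100},{"rx":0,"ry":0,"rz":0,"dx":-0.003,"dy":-0.049,"dz":0,"grip":100},{"rx":0,"ry":0,"rz":0,"dx":-0.003,"dy":-0.049,"dz":0,"grip":100},{"rx":0,"ry":0,"rz":0,"dx":-0.003,"dy":-0.049,"dz":0,"grip":100},{"rx":0,"ry":0,"rz":0,"dx":-0.003,"dy":-0.049,"dz":0,"grip":100}]'
python3 -m handwheel '[{"rx":0,"ry":0,"rz":0,"dx":0,"dy":-0.04,"dz":0,"grip":100},{"rx":0,"ry":0,"rz":0,"dx":0,"dy":0,"dz":0,"grip":100},{"rx":0,"ry":0,"rz":0,"dx":0,"dy":0,"dz":0,"grip":100},{"rx":0,"ry":0,"rz":0,"dx":0,"dy":0,"dz":0,"grip":100}]'
python3 - <<'E'
from h import *
plan([479,266,244],-3)
snap('wrist','w6')
print(w2px('w6',[479,266,32]))
E
```

```text
time_s: 10.7
tool_pos: [477.2, 212.6, 244.7]
eef_rot: [-0.001, 1.0, -0.026, 0.001]
force: [0.8, 0.1, 0.4]
width: 87.8
time_s: 11.1
tool_pos: [479.5, 248.5, 243.5]
eef_rot: [0.0, 1.0, -0.027, 0.0]
force: [0.0, -0.2, -0.5]
width: 87.9
t 11.1 T [479.5 248.5 243.5] toolx yaw -3.09 tilt 0.05 F [ 0.  -0.2 -0.5] w 87.9
turn rotvec tool deg [ 0.04 -0.04 -0.09]
shift m [-0.0014 -0.0174 -0.0005]
[301.72256704 211.32681108]
```

View pics/w6.png

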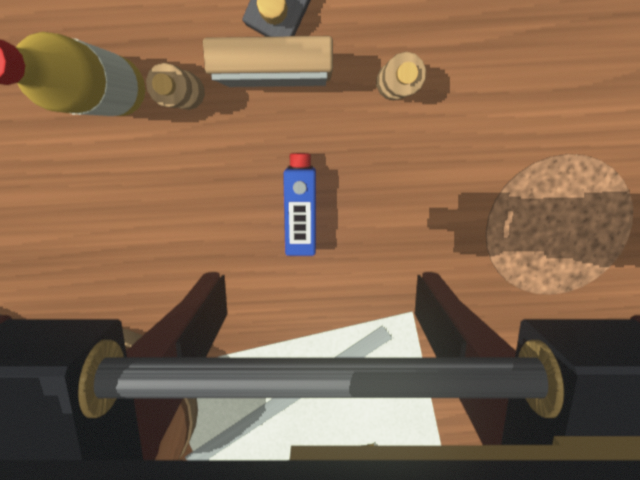

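The small counter's top face is centred at (300,212), against a predicted (302,211). Its axis is near vertical in the image. The stop plate's top edge is at row 75 and the cork mat is at (560,223). I'll enlarge to measure.

```bash
python3 - <<'E'
from h import *
crop('w6',190,20,350,260,3.2,'c11'); 
im=cv2.imread('pics/w6.png')
crop('w6',270,140,330,265,6,'c12'); crop('w6',195,25,345,100,5,'c13')
E
```

```text
(no output)
```

View pics/c12.png

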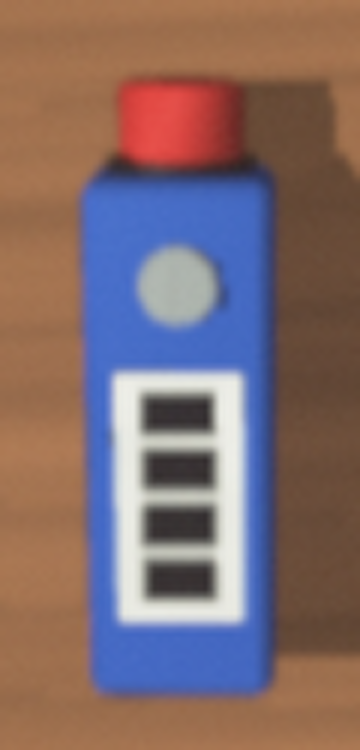

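View pics/c13.png

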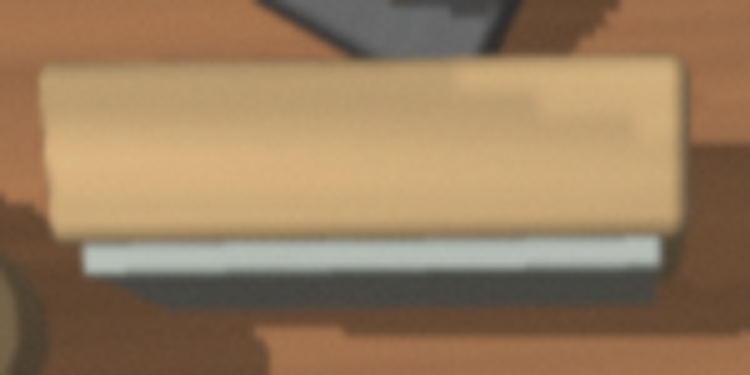

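```bash
python3 - <<'E'
from h import *
def c(u0,v0,s,x,y): return u0+(x+.5)/s-.5, v0+(y+.5)/s-.5
ang=lambda a:np.degrees(np.arctan2(a[1],a[0])).round(2)
q=np.array([px2w('w6',*c(270,140,6,*p),32)[:2] for p in [(82,178),(273,175),(272,692),(92,694)]]);print(q.round(1),q.mean(0),ang(q[0]-q[3]),ang(q[1]-q[2]),np.linalg.norm(q[0]-q[3]))
print('btn',px2w('w6',*c(270,140,6,180,80),22))
q=np.array([px2w('w6',*c(195,25,5,*p),63)[:2] for p in [(83,275),(658,266)]]);print('plate',q,ang(q[0]-q[1]),q.mean(0))
q=np.array([px2w('w6',*c(195,25,5,*p),65)[:2] for p in [(42,65),(682,58)]]);print('back',q,ang(q[0]-q[1]))
print('mat',px2w('w6',560,223.5,4))
plan([478.5,266,25],-3)
E
```

```text
[[519.1 280.2]
 [518.  251.1]
 [435.1 256.1]
 [436.3 285.3]] [477.13064048 268.18244432] -3.53 -3.47 82.98944240156513
btn [532.35059225 264.82451652  22.        ]
plate [[594.75751845 327.84087514]
 [591.14576281 237.66469742]] 87.71 [592.95164063 282.75278628]
back [[624.36100316 329.60270384]
 [620.03063101 232.58487956]] 87.44
mat [445.75017099   3.49497135   4.        ]
t 11.15 T [479.5 248.2 243.5] toolx yaw -3.14 tilt 0.05 F [-0.  -0.6  0.7] w 87.7
turn rotvec tool deg [ 0.04 -0.04 -0.14]
shift m [-0.002  -0.0178  0.2185]
```

```bash
python3 -m handwheel '[{"rx":0,"ry":0,"rz":0,"dx":-0.0025,"dy":-0.0187,"dz":0.01,"grip":100},{"rx":0,"ry":0,"rz":0,"dx":0,"dy":0,"dz":0.04,"grip":100},{"rx":0,"ry":0,"rz":0,"dx":0,"dy":0,"dz":0.045,"grip":100},{"rx":0,"ry":0,"rz":0,"dx":0,"dy":0,"dz":0.045,"grip":100},{"rx":0,"ry":0,"rz":0,"dx":0,"dy":0,"dz":0.04,"grip":80},{"rx":0,"ry":0,"rz":0,"dx":0,"dy":0,"dz":0.02,"grip":70},{"rx":0,"ry":0,"rz":0,"dx":0,"dy":0,"dz":0.012,"grip":60},{"rx":0,"ry":0,"rz":0,"dx":0,"dy":0,"dz":0.004,"grip":60},{"rx":0,"ry":0,"rz":0,"dx":0,"dy":0,"dz":0,"grip":60},{"rx":0,"ry":0,"rz":0,"dx":0,"dy":0,"dz":0,"grip":60}]'
python3 - <<'E'
from h import *
plan([478,267,25.5],-3.3)
snap('wrist','w7')
E
```

```text
time_s: 12.15
tool_pos: [478.5, 268.9, 28.5]
eef_rot: [-0.001, 1.0, -0.026, 0.001]
force: [-0.3, -0.8, 0.3]
width: 52.6
t 12.15 T [478.5 268.9  28.5] toolx yaw -3.03 tilt 0.13 F [-0.3 -0.8  0.3] w 52.6
turn rotvec tool deg [-0.07 -0.11  0.27]
shift m [-0.0004  0.0019  0.003 ]
```

View pics/w7.png

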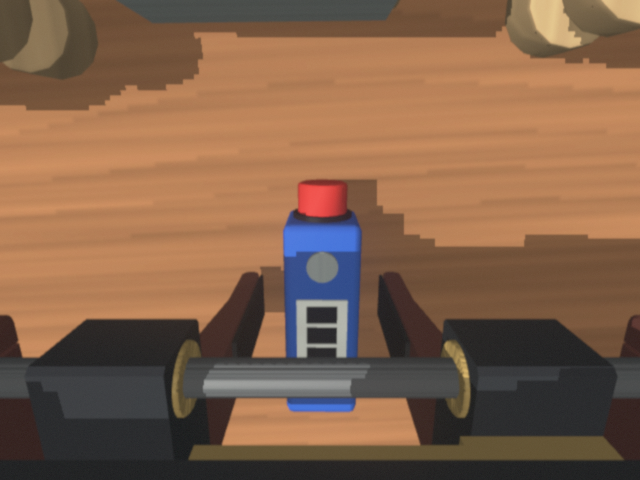

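The counter (centre column 322) is midway between the fingers. Close, then lift.

```bash
python3 -m handwheel '[{"rx":0,"ry":0,"rz":0.2,"dx":0,"dy":0.001,"dz":0.0025,"grip":30},{"rx":0,"ry":0,"rz":0,"dx":0,"dy":0,"dz":0,"grip":0},{"rx":0,"ry":0,"rz":0,"dx":0,"dy":0,"dz":0,"grip":0},{"rx":0,"ry":0,"rz":0,"dx":0,"dy":0,"dz":0,"grip":0},{"rx":0,"ry":0,"rz":0,"dx":0,"dy":0,"dz":0,"grip":0},{"rx":0,"ry":0,"rz":0,"dx":0,"dy":0,"dz":0,"grip":0},{"rx":0,"ry":0,"rz":0,"dx":0,"dy":0,"dz":0,"grip":0}]'
```

```text
time_s: 12.9
tool_pos: [477.6, 267.7, 24.9]
eef_rot: [-0.0, 1.0, -0.028, 0.0]
force: [-1.0, 0.2, 4.6]
width: 29.9
```

```bash
python3 -m handwheel '[{"rx":0,"ry":0,"rz":0,"dx":0,"dy":0,"dz":-0.01,"grip":0},{"rx":0,"ry":0,"rz":-0.6,"dx":0,"dy":-0.004,"dz":-0.012,"grip":0},{"rx":0,"ry":0,"rz":0,"dx":0.015,"dy":-0.004,"dz":0,"grip":0},{"rx":0,"ry":0,"rz":0,"dx":0.015,"dy":0,"dz":0,"grip":0},{"rx":0,"ry":0,"rz":0,"dx":0.01,"dy":0,"dz":0,"grip":0},{"rx":0,"ry":0,"rz":0,"dx":0.005,"dy":0,"dz":0,"grip":0},{"rx":0,"ry":0,"rz":0,"dx":0,"dy":0,"dz":0,"grip":0},{"rx":0,"ry":0,"rz":0,"dx":0,"dy":0,"dz":0,"grip":0}]'
python3 - <<'E'
from h import *
plan([478,267,25.5],-2.6)
snap('wrist','w8');snap('side','s8');crop('s8',200,260,340,380,5,'c14')
E
```

```text
time_s: 13.7
tool_pos: [522.2, 273.5, 46.6]
eef_rot: [0.0, 1.0, -0.023, -0.0]
force: [0.1, 0.4, -1.4]
width: 29.5
t 13.7 T [522.2 273.5  46.6] toolx yaw -2.58 tilt 0.05 F [ 0.1  0.4 -1.4] w 29.5
turn rotvec tool deg [0.01 0.04 0.02]
shift m [-0.0438  0.0085  0.0211]
```

View pics/w8.png

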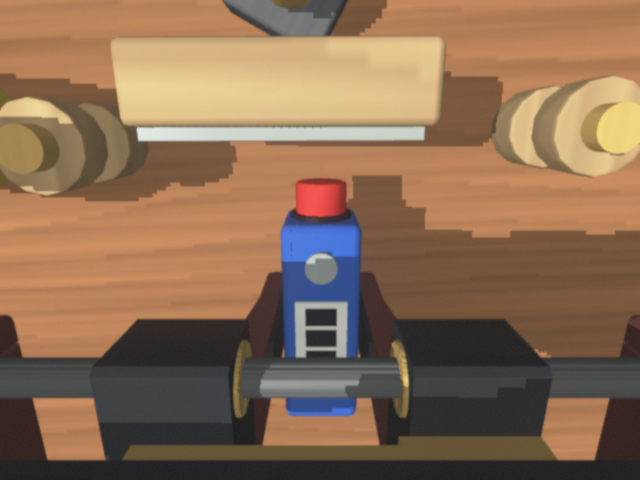

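View pics/c14.png

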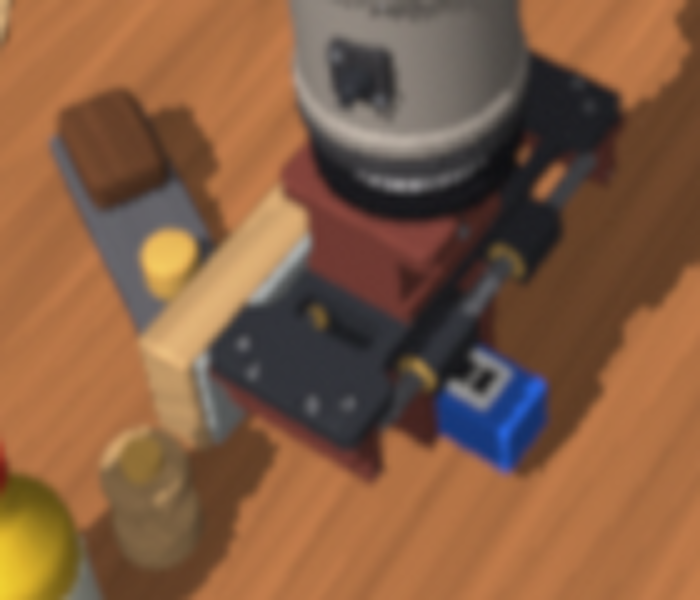

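```bash
python3 -m handwheel '[{"rx":0,"ry":0,"rz":0,"dx":0.008,"dy":0,"dz":0,"grip":0},{"rx":0,"ry":0,"rz":0,"dx":0.004,"dy":0,"dz":0,"grip":0},{"rx":0,"ry":0,"rz":0,"dx":0.004,"dy":0,"dz":0,"grip":0},{"rx":0,"ry":0,"rz":0,"dx":0,"dy":0,"dz":0,"grip":0}]'
```

```text
time_s: 14.2
tool_pos: [538.7, 272.7, 46.5]
eef_rot: [0.0, 1.0, -0.023, -0.001]
force: [-3.9, -0.3, 0.7]
width: 29.4
```

```bash
python3 -m handwheel '[{"rx":0,"ry":0,"rz":0,"dx":0.003,"dy":0,"dz":0,"grip":0},{"rx":0,"ry":0,"rz":0,"dx":0.002,"dy":0,"dz":0,"grip":0},{"rx":0,"ry":0,"rz":0,"dx":0,"dy":0,"dz":0,"grip":0}]'; python3 -m handwheel '[{"rx":0,"ry":0,"rz":0,"dx":0.002,"dy":0,"dz":0,"grip":0},{"rx":0,"ry":0,"rz":0,"dx":0,"dy":0,"dz":0,"grip":0}]'
```

```text
time_s: 14.5
tool_pos: [542.9, 272.6, 46.3]
eef_rot: [0.0, 1.0, -0.023, -0.001]
force: [-5.2, -0.3, -0.4]
width: 29.5
time_s: 14.7
tool_pos: [544.6, 272.5, 46.3]
eef_rot: [0.0, 1.0, -0.022, -0.001]
force: [-6.6, 0.3, 0.7]
width: 30.1
```

```bash
python3 -m handwheel '[{"rx":0,"ry":0,"rz":0,"dx":0.002,"dy":0,"dz":0,"grip":0},{"rx":0,"ry":0,"rz":0,"dx":0,"dy":0,"dz":0,"grip":0}]'; python3 -m handwheel '[{"rx":0,"ry":0,"rz":0,"dx":0.0015,"dy":0,"dz":0,"grip":0},{"rx":0,"ry":0,"rz":0,"dx":0,"dy":0,"dz":0,"grip":0},{"rx":0,"ry":0,"rz":0,"dx":0,"dy":0,"dz":0,"grip":0}]'
python3 - <<'E'
from h import *
snap('wrist','w9')
E
```

```text
time_s: 14.9
tool_pos: [546.2, 272.4, 46.2]
eef_rot: [0.0, 1.0, -0.022, -0.001]
force: [-6.9, 0.0, 0.1]
width: 29.7
time_s: 15.2
tool_pos: [546.5, 272.4, 46.1]
eef_rot: [0.001, 1.0, -0.022, -0.002]
force: [-9.3, 0.7, 3.1]
width: 30.3
```

View pics/w9.png

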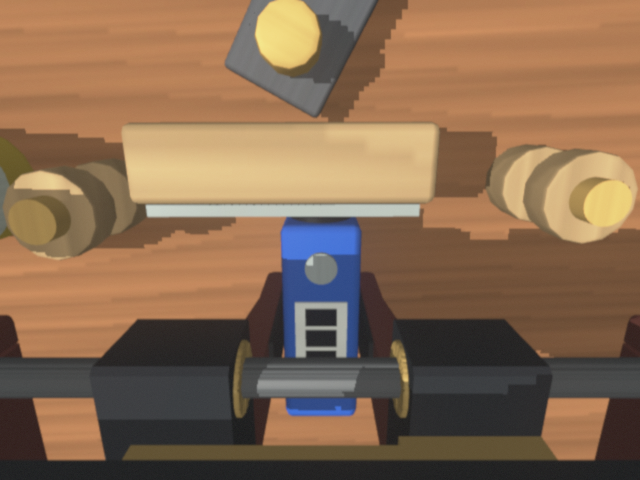

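```bash
python3 -m handwheel '[{"rx":0,"ry":0,"rz":0,"dx":0.0015,"dy":0,"dz":0,"grip":0},{"rx":0,"ry":0,"rz":0,"dx":0,"dy":0,"dz":0,"grip":0},{"rx":0,"ry":0,"rz":0,"dx":0,"dy":0,"dz":0,"grip":0}]'
```

```text
time_s: 15.55
tool_pos: [546.7, 272.4, 45.9]
eef_rot: [0.001, 1.0, -0.022, -0.003]
force: [-14.0, -0.4, 5.1]
width: 30.0
```

The force reached 14 N and the tool no longer moves, so the button is fully in. Back off and go to the mat.

```bash
python3 -m handwheel '[{"rx":0,"ry":0,"rz":0,"dx":-0.008,"dy":0,"dz":0,"grip":0},{"rx":0,"ry":0,"rz":0,"dx":-0.02,"dy":0,"dz":0,"grip":0},{"rx":0,"ry":0,"rz":0,"dx":-0.03,"dy":0,"dz":-0.01,"grip":0},{"rx":0,"ry":0,"rz":0,"dx":-0.03,"dy":0.02,"dz":-0.02,"grip":0},{"rx":0,"ry":0,"rz":0,"dx":0,"dy":0.035,"dz":0,"grip":0},{"rx":0,"ry":0,"rz":0,"dx":0,"dy":0.04,"dz":0,"grip":0},{"rx":0,"ry":0,"rz":0,"dx":0,"dy":0.04,"dz":0,"grip":0},{"rx":0,"ry":0,"rz":0,"dx":0,"dy":0.04,"dz":0,"grip":0},{"rx":0,"ry":0,"rz":0,"dx":0,"dy":0.035,"dz":0,"grip":0},{"rx":0,"ry":0,"rz":0,"dx":0,"dy":0.02,"dz":0,"grip":0}]'
python3 -m handwheel '[{"rx":0,"ry":0,"rz":0,"dx":0,"dy":0,"dz":0,"grip":0},{"rx":0,"ry":0,"rz":0,"dx":0,"dy":0,"dz":0,"grip":0}]'
python3 - <<'E'
from h import *
plan([444,3,60],-2.6)
snap('top','t10');snap('wrist','w10'); im=np.hstack([cv2.imread('pics/t10.png')[200:400,180:440]]);cv2.imwrite('pics/c15.png',cv2.resize(im,None,fx=3,fy=3))
E
```

```text
time_s: 16.55
tool_pos: [453.2, 42.9, 77.0]
eef_rot: [0.001, 1.0, -0.025, 0.001]
force: [-0.0, 0.1, -1.5]
width: 29.7
time_s: 16.75
tool_pos: [453.6, 46.5, 77.1]
eef_rot: [-0.0, 1.0, -0.023, 0.001]
force: [-0.4, 0.5, -0.8]
width: 29.7
t 16.75 T [453.6  46.5  77.1] toolx yaw -2.67 tilt 0.13 F [-0.4  0.5 -0.8] w 29.7
turn rotvec tool deg [-0.04 -0.13 -0.07]
shift m [-0.0076  0.0439  0.0171]
```

View pics/w10.png

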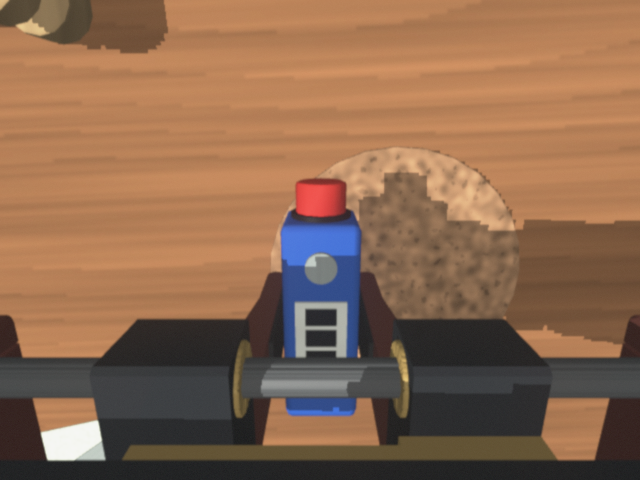

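View pics/c15.png

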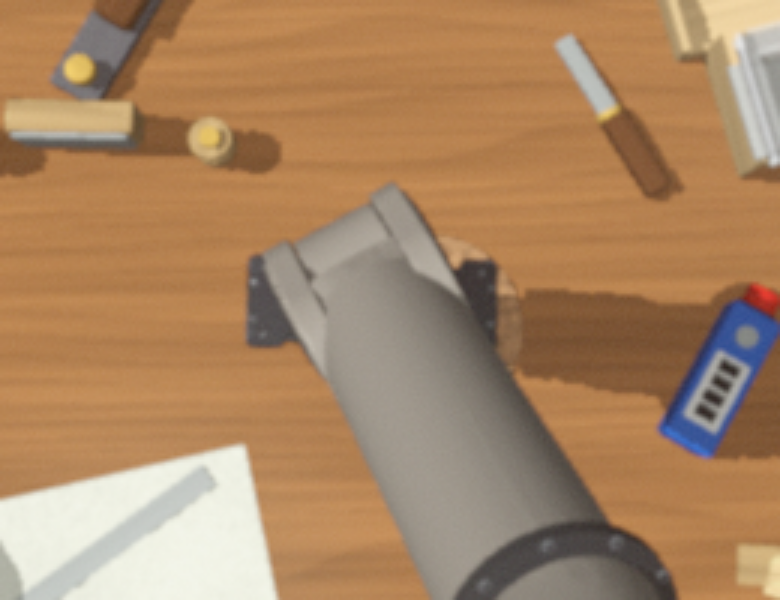

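```bash
python3 -m handwheel '[{"rx":0,"ry":0,"rz":0,"dx":-0.004,"dy":0.022,"dz":0,"grip":0},{"rx":0,"ry":0,"rz":0,"dx":-0.0036,"dy":0.022,"dz":0,"grip":0},{"rx":0,"ry":0,"rz":0,"dx":0,"dy":0,"dz":0.015,"grip":0},{"rx":0,"ry":0,"rz":0,"dx":0,"dy":0,"dz":0.015,"grip":0},{"rx":0,"ry":0,"rz":0,"dx":0,"dy":0,"dz":0.01,"grip":0},{"rx":0,"ry":0,"rz":0,"dx":0,"dy":0,"dz":0.005,"grip":0},{"rx":0,"ry":0,"rz":0,"dx":0,"dy":0,"dz":0,"grip":0},{"rx":0,"ry":0,"rz":0,"dx":0,"dy":0,"dz":0,"grip":0}]'
```

```text
time_s: 17.65
tool_pos: [443.2, 3.3, 31.9]
eef_rot: [-0.0, 1.0, -0.022, 0.0]
force: [0.1, -0.2, -0.6]
width: 29.6
```

```bash
python3 -m handwheel '[{"rx":0,"ry":0,"rz":0,"dx":0,"dy":0,"dz":0.002,"grip":0},{"rx":0,"ry":0,"rz":0,"dx":0,"dy":0,"dz":0,"grip":0}]';  python3 -m handwheel '[{"rx":0,"ry":0,"rz":0,"dx":0,"dy":0,"dz":0.001,"grip":0},{"rx":0,"ry":0,"rz":0,"dx":0,"dy":0,"dz":0,"grip":0}]'
```

```text
time_s: 17.85
tool_pos: [443.1, 2.9, 29.9]
eef_rot: [-0.0, 1.0, -0.023, 0.0]
force: [0.8, 0.1, -2.1]
width: 30.1
time_s: 18.05
tool_pos: [443.1, 2.8, 28.8]
eef_rot: [-0.0, 1.0, -0.023, 0.0]
force: [-0.4, -0.5, -0.1]
width: 29.8
```

```bash
python3 -m handwheel '[{"rx":0,"ry":0,"rz":0,"dx":0,"dy":0,"dz":0.001,"grip":0},{"rx":0,"ry":0,"rz":0,"dx":0,"dy":0,"dz":0,"grip":0}]'
```

```text
time_s: 18.25
tool_pos: [443.2, 2.8, 28.8]
eef_rot: [0.0, 1.0, -0.023, 0.0]
force: [-4.5, -1.0, 18.4]
width: 29.8
```

Contact with the mat (18 N up at z 28.8). Ease off 0.5 mm, then open gently and rise.

```bash
python3 -m handwheel '[{"rx":0,"ry":0,"rz":0,"dx":0,"dy":0,"dz":-0.0008,"grip":0},{"rx":0,"ry":0,"rz":0,"dx":0,"dy":0,"dz":0,"grip":45},{"rx":0,"ry":0,"rz":0,"dx":0,"dy":0,"dz":0,"grip":60},{"rx":0,"ry":0,"rz":0,"dx":0,"dy":0,"dz":0,"grip":70},{"rx":0,"ry":0,"rz":0,"dx":0,"dy":0,"dz":0,"grip":70},{"rx":0,"ry":0,"rz":0,"dx":0,"dy":0,"dz":0,"grip":70},{"rx":0,"ry":0,"rz":0,"dx":0,"dy":0,"dz":-0.01,"grip":70},{"rx":0,"ry":0,"rz":0,"dx":0,"dy":0,"dz":-0.03,"grip":70},{"rx":0,"ry":0,"rz":0,"dx":0,"dy":0,"dz":-0.045,"grip":70},{"rx":0,"ry":0,"rz":0,"dx":0,"dy":0,"dz":-0.045,"grip":70}]'
python3 -m handwheel '[{"rx":0,"ry":0,"rz":0,"dx":0,"dy":-0.03,"dz":-0.03,"grip":70},{"rx":0,"ry":0,"rz":0,"dx":0,"dy":-0.045,"dz":0,"grip":70},{"rx":0,"ry":0,"rz":0,"dx":0,"dy":-0.045,"dz":0,"grip":70},{"rx":0,"ry":0,"rz":0,"dx":0,"dy":-0.045,"dz":0,"grip":70},{"rx":0,"ry":0,"rz":0,"dx":0,"dy":-0.045,"dz":0,"grip":70},{"rx":0,"ry":0,"rz":0,"dx":0,"dy":-0.045,"dz":0,"grip":70},{"rx":0,"ry":0,"rz":0,"dx":0,"dy":0,"dz":0,"grip":70},{"rx":0,"ry":0,"rz":0,"dx":0,"dy":0,"dz":0,"grip":70}]'
python3 - <<'E'
from h import *
snap('top','t11');crop('t11',280,265,370,350,8,'c16');snap('side','s11')
crop('t11',185,150,485,360,2.6,'c17')
E
```

```text
time_s: 19.25
tool_pos: [442.1, 3.0, 160.2]
eef_rot: [-0.0, 1.0, -0.022, -0.001]
force: [0.7, -0.1, -0.3]
width: 61.3
time_s: 20.05
tool_pos: [453.9, 258.4, 188.8]
eef_rot: [-0.0, 1.0, -0.021, -0.0]
force: [0.3, -0.4, 0.0]
width: 61.2
```

View pics/c16.png

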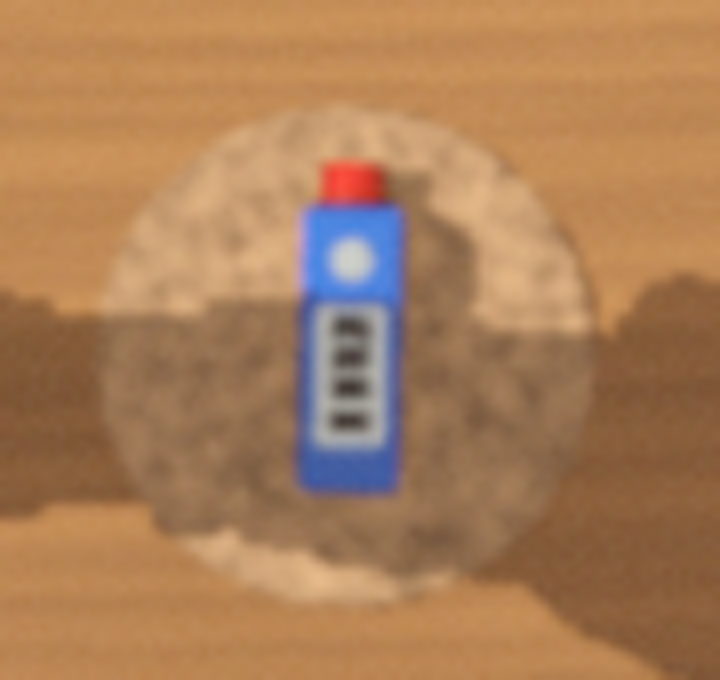

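View pics/c17.png

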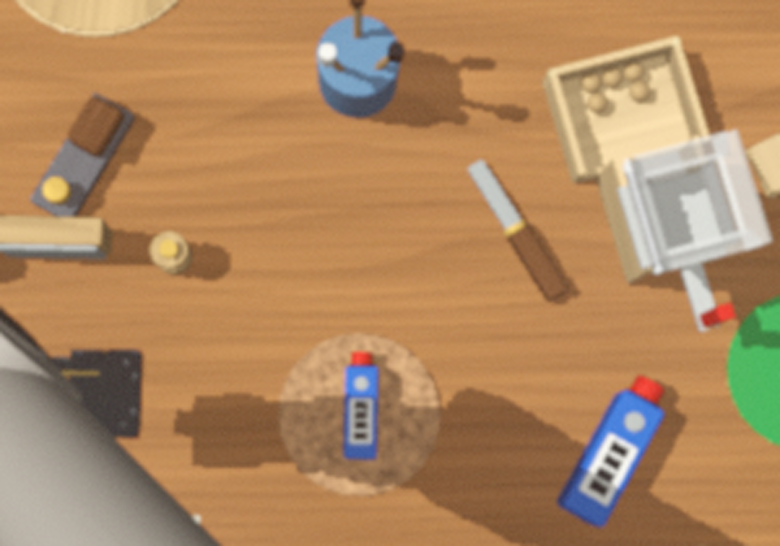

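View pics/s11.png

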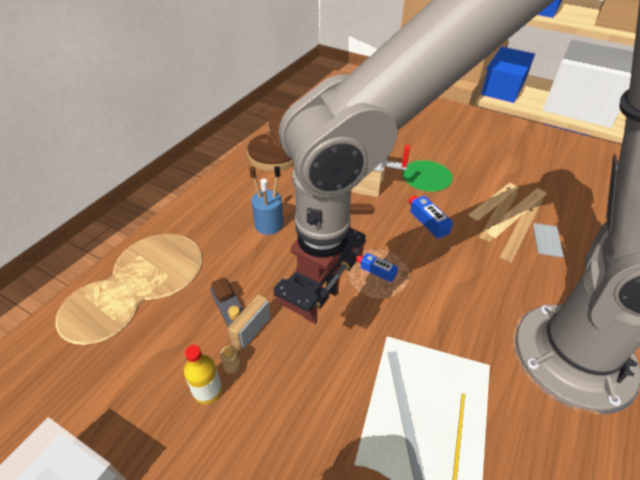

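The counter lies window up with its button out. Its centre is at crop (351,350), against a mat centre of about (350,355), so it's within about 2 mm. All five balls are in the tray, the gate is shut, the bystanders haven't moved and the gripper is clear. Handing in.

```bash
python3 -c "
from cell import robot
print(robot.finish_job())"
```

```text
the job is handed in; nothing more can be done
None
```

I did every step of the task and handed the job in at about 20 s of the 67 s allowed; no verdict is reported.

- **Gate and balls:** I pulled the gate about 67 mm, and the top camera showed all five balls in the tray. The first push to shut it ended at only about 2 N, and I doubted it was fully home. I pushed again with closed fingers until the force rose to 12 N with no more movement, so the gate is against its stop.
- **Counter:** I took the smaller counter, measured at about 83 x 30 mm; the look-alike is 116 x 44 mm. I lifted it about 22 mm and pressed its button against the steel face until it bottomed at 14 N (7.2 N is fully in). The button was out again after I backed off.
- **Placing:** The counter was set down on the cork mat with a brief 18 N press, then released.
- **Last checks:** The counter lies window up, about 2 mm from the mat's centre in the top image. All five balls are in the tray and the gate is shut. The bystanders show no movement, and the gripper is clear of everything.
- **Disagreement:** The side camera put the mat's centre about 8 mm from the other two. I used the top and wrist cameras, and it is well inside the 35 mm allowed.

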